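Press the spring-backed tilt plate to its mark

ROBOT

A 7-joint arm with a two-finger parallel gripper is mounted at the origin on the work surface. World frame = base frame: x ahead of the robot, y to its left, z up, the work surface at z = 0. Lengths are in m, angles in rad, forces in N, time in s.
With the tool pointing down it reaches from about 0.4 to 0.85 m from the base axis. Payload 10.4 kg.
Tool frame: the origin (TCP) lies on the centre line of the jaws, within the pads' length; the fingertips stand 8 mm ahead of it and the grasp point (between the pads) lies 11 mm behind it (r.finger_overhang is the distance from the TCP to the fingertips, in m); z points along the fingers, y is the line along which they close (so a half turn about z gives the same grasp; the last joint's range is limited). The gripper opens to 87 mm and grips with 3 to 60 N. Pads are 19 mm wide; open, the fingers measure 117 mm over their backs; the gripper's body (75 mm by 190 mm) begins 51 mm behind the grasp point.
Start: joints at [1.146, 0.332, -0.065, 1.46, 0.022, 1.35, -0.088], TCP at [0.244, -0.575, 0.231] pointing down, gripper open.
Joint ranges: [-2.6, 2.6], [-0.5, 2.12], [-1.47, 1.34], [0.16, 2.42], [-1.27, 4.41], [0.06, 2.06], [-2.6, 2.6]. Speed limits (rad/s): [2.22, 2.22, 2.79, 2.79, 3.14, 3.14, 3.14].

INTERFACE

Orientations are given as a unit quaternion [x, y, z, w].
In Python, from bench import r, vision gives the robot as it stands.
- The arm moves only by the tool drive_tool, never from a script. Its argument "series" is a list of rows, each a list of 2 entries, a list of its own where there are three numbers: the shift along the world's x, y, z in cm, then the turn about the world's z in degrees. A call has exactly 10 rows; each row shifts and turns the commanded pose from where the row before left it; what a row does not reach is not made up. A row lasts 1/8 s, in which the tool goes at most 62.5 mm and 10.7 degrees, less where a joint would pass 70% of its speed; a pose out of reach is approached as far as the arm can. A call with a gripper value outside its range is refused whole. "hand" is the closure, from 0 (fully open) to 1 (shut), set as the call begins (left out, the last holds). The fingers move at their own pace and stop on an object; "newtons" is the grip in N (left out, the last holds). Time passes only in rows, so rows that do not move let the fingers close, or fill a call up. It gives the time, the measured TCP pose, the force, the opening and the grip force at its end, in the units of the state.
- r.read_state(): the state, without advancing time (a new reading comes with each control period).
- vision.camera(name): name is "scene" or "top" or "wrist"; returns a dict with "color" (400x640x3 uint8, red, green, blue), "intrinsics" (3x3 intrinsics, pixels), "R" (3x3) and "t" (3): a world point X has camera coordinates R X + t; the wrist camera has in their place "mount" (4x4, takes a point from camera to tool coordinates, whose origin is the TCP and whose axes are the flange's). Camera axes: x right, y down, z forward; pixel columns grow to the right and rows downward; lengths in m; the calibration is good to about 2 mm. A picture is of the moment at which its call begins: read the wrist's pose just before it. There is no depth.
- r.close_job(): hands the job in; it is judged then, once.
The state is a dict: "time": time; "joint_positions": joint angles; "joint_vel": joint speeds; "joint_torque": joint torques, N m; "ee_pos": TCP position; "eef_rot": TCP orientation; "ft_force": force on the tool from outside, world axes, zero at the start; "torque": the same for the moment, N m; "width": finger opening in m; "grip_force": force on a finger pad.
Only numpy, scipy, OpenCV 4.12 (cv2) and the standard library are available. Lean on these libraries where they do the work, as an engineer would, in place of code of your own. Each camera call takes 0.05 s, during which the arm holds its last target. There are 200 camera calls.

TASK

On the bench stand two spring-backed tilt stands; one has a square plate, the other a round one. With the fingertips, press down the rubber pad on the corner of the square plate until its pointer stands at the marker on its scale, without running past it, and keep it there for about a second; then let the plate spring all the way back up. Leave the round-plate stand, the markers and everything else on the bench alone, and do not pick anything up.

Things in the scene. Friction and masses are not known exactly. Their poses are not given: they have to be found in the camera images.
- square_stand: The stand to work on, fixed to the bench: grey base 150 x 235 x 10 mm, origin at the centre of its underside, z up, y along the plate's hinge, the pad on its -x side (towards the robot, give or take its yaw). A post at x 30, y 98 mm carries the scale: a white level strip with ticks every 5 mm, z 162, x +38 to -60, y 85 to 103 mm.
- square_plate (a joint): Tilt (rad) of the square aluminium plate: 0 up at rest, grows as the pad goes down, stop at 0.40. Spring: about 3 N on the pad to start, 10 N at the stop. Sides 120 mm, 6 mm thick, two corners on the hinge; its centre is on the hinge axis at x 0, y -35, z 50 mm of the stand. A capped tube (91 x 31 mm) is clipped on its +x half, top 33 mm above the hinge.
- square_pad (a point): Centre of the top of the black rubber pad (disc 24 mm across, 4 mm high) at the square plate's corner nearest the robot: 66 mm from the hinge axis, at rest 57 mm above the bench. It turns with the plate.
- square_pointer (a point): Tip of the square plate's pointer, an upright black needle on the plate 105 mm along +y from its centre, the tip 115 mm above the hinge axis (165 mm above the bench at rest). Pressing swings the tip towards the stand's -x by 115 mm x sin(tilt): 1.74 mm for each mm that the pad goes down.
- square_mark (a point): End of the black finger of the square stand's marker, a dark 9 mm block on the scale strip, 165 mm above the bench: what the pointer must reach. It lies 6 mm beside the pointer's path in the stand's y. Axes as the stand's: the pointer is at the mark when both have the same x in the stand's frame.
- square_marker (a joint): Place of that marker along the scale in m: its distance in the stand's -x from the pointer's rest position (14 to 38 mm). Stiff; not to be moved.
- round_stand: The other stand, to be left alone: the same base, scale, pointer and marker, but a round plate 164 mm across. Origin at the centre of its underside, fixed to the bench, axes as for the square stand.
- round_plate (a joint): Tilt of the round plate in rad, 0 at rest, same spring; to be left at rest.
- round_marker (a joint): Place of the round stand's marker along its scale in m; to be left.
- round_mark (a point): End of the finger of the round stand's marker.
- tube_a: Bystander: upright capped plastic tube, 29 mm across (cap 35 mm), 116 mm high, origin at its underside, between the stands.
- tube_b: Bystander: a second such tube, farther from the robot.
- blue_bottle: Bystander: clear bottle with a blue cap, 70 mm across, 150 mm high, origin at its underside.
- amber_bottle: Bystander: amber bottle, 56 mm across, 110 mm high, origin at its underside.
- beaker: Bystander: glass beaker, 68 mm across, 85 mm high, origin at its underside.
- tip_box: Bystander: box of pipette tips, 82 x 122 x 55 mm, origin at its underside.
- pen: Bystander: square-bodied marker pen lying on the bench, about 138 x 16 x 15 mm, origin at its underside.

How it is judged:
On the way:
1. the square plate is pressed by the fingers so that its pointer stands within 5 mm of the mark along the scale for 0.7 s (x of square_pointer in the frame of square_mark between -0.005 and 0.005 m and contact force between the fingers and square_stand above 0.5 N), for 0.7 s.
At the end, for the whole second after the job is handed in: After the pressing, the square plate is back up at rest (tilt under 0.03 rad, still) and the round plate is up (under 0.03 rad) (value of joint each of square_plate, round_plate below 0.03 rad and velocity of joint square_plate between -0.05 and 0.05 rad/s); the robot touches nothing.
It fails at once if the square plate's pointer runs more than 10 mm past the mark (x of square_pointer in the frame of square_mark below -0.01 m).
It fails at once if a marker is shifted by more than 3 mm (distance of any of square_mark, round_mark from where it was at the start of the episode above 0.003 m).
It fails at once if the round-plate stand is pressed (tilt over 0.06 rad) or touched with more than 3 N (value of joint round_plate above 0.06 rad or contact force between any of the fingers, the arm and round_stand above 3 N).
It fails at once if a bystander is lifted, tipped or shifted by more than 15 mm (distance of any of tube_a, tube_b, blue_bottle, amber_bottle, beaker, tip_box, pen from where it was at the start of the episode above 0.015 m or angle between any of tube_a, tube_b, blue_bottle, amber_bottle, beaker, tip_box, pen's own z axis and vertical above 0.3 rad).
It also fails if it takes over 38 s, if anything falls off the work surface, if the arm or the gripper's body presses on something with over 40 N, if the wrist force passes 120 N, or if a joint passes its speed limit or range.

## Working session

There is one attempt and no reset: what is moved stays moved. The work goes in short steps, Python scripts to look and compute and a tool call to move; the robot and the scene stay as the last step left them, time stands still between calls to the robot, and variables do not carry over. Pictures are saved under pics/ and viewed, at most 10 in all, crops included, and the job is handed in when it is done.

Besides the shell and the picture viewer there is one more tool, called after "Emit:" by a JSON object that holds its "name" and its "arguments". drive_tool: Moves the arm, as the interface text tells. Its arguments: {"type":"object","properties":{"series":{"type":"array"},"hand":{"type":"number"},"newtons":{"type":"number"}},"required":["series"]}

```bash
mkdir -p pics
cat > h.py <<'E'
import numpy as np,cv2
from bench import r,vision
def snap(n,f):
    c=vision.camera(n); cv2.imwrite('pics/'+f,c['color'][:,:,::-1]); 
    np.savez('pics/'+f[:-4]+'.npz',**{k:v for k,v in c.items()}); return c
def load(f): return dict(np.load('pics/'+f+'.npz'))
def ray(c,u,v):
    K,R,t=c['intrinsics'],c['R'],c['t']
    return -R.T@t, R.T@np.linalg.solve(K,[u,v,1.])
def onz(c,u,v,z):
    o,d=ray(c,u,v); return o+d*(z-o[2])/d[2]
def proj(c,X):
    p=c['intrinsics']@(c['R']@np.array(X)+c['t']); return p[:2]/p[2]
E
python3 - <<'E'
from h import *
a=snap('top','top0.png');b=snap('scene','sc0.png')
for c in(a,b):print(-c['R'].T@c['t'],c['intrinsics'][0,0])
s=r.read_state();print(s['time'],s['ee_pos'],s['eef_rot'],s['width'],r.finger_overhang)
E
```

```text
[ 0.31640474 -0.01587735  1.30214065] 457.2221065045665
[1.36940008 0.22437613 1.2109655 ] 500.6188274962099
0.1 [ 0.24429866 -0.57490458  0.22983764] [ 9.79882185e-01  1.99575786e-01 -1.50306126e-04 -6.22240251e-04] 0.08696387094401103 0.008
```

View pics/top0.png

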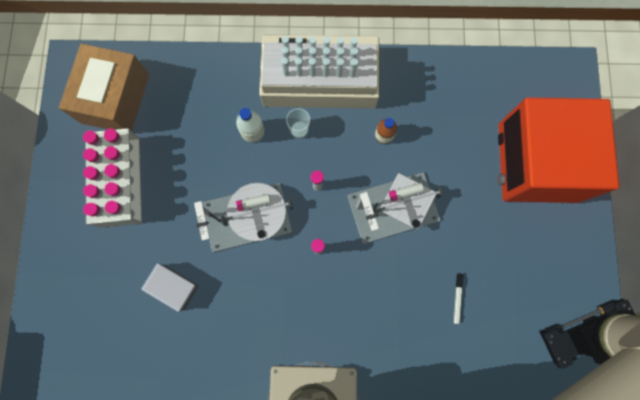

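View pics/sc0.png

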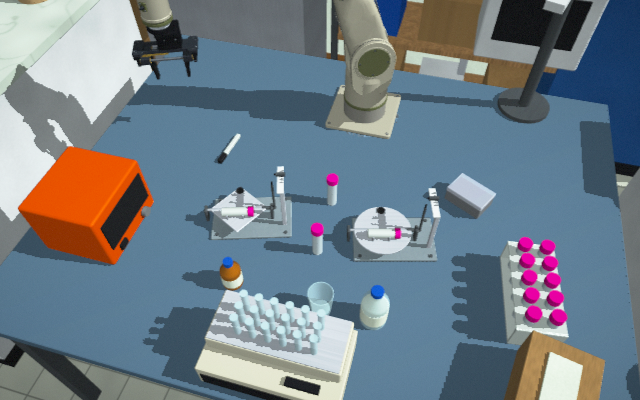

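The top view shows the square stand around (395,208), its pad near (416,223) and its scale strip near (368,210). The round stand is at (245,217). I'll enlarge both views.

Run:
```python
from h import *
a=load('top0')['color'][160:250,335:455,::-1];b=load('sc0')['color'][155:245,195:315,::-1]
im=np.hstack([cv2.resize(x,None,fx=6.6,fy=6.6,interpolation=cv2.INTER_CUBIC)for x in(a,)])
cv2.imwrite('pics/ct.png',im)
cv2.imwrite('pics/cs.png',cv2.resize(b,None,fx=6.6,fy=6.6,interpolation=cv2.INTER_CUBIC))
```

```text
(no output)
```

View pics/ct.png

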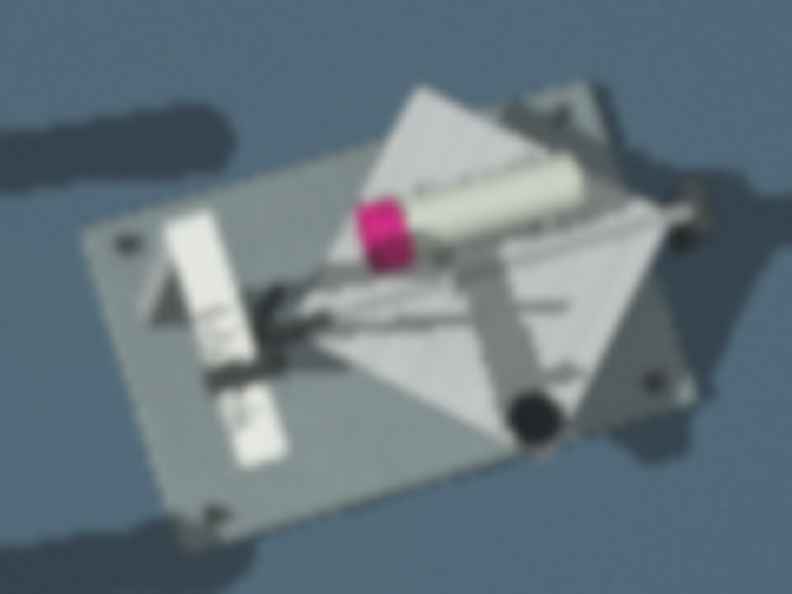

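View pics/cs.png

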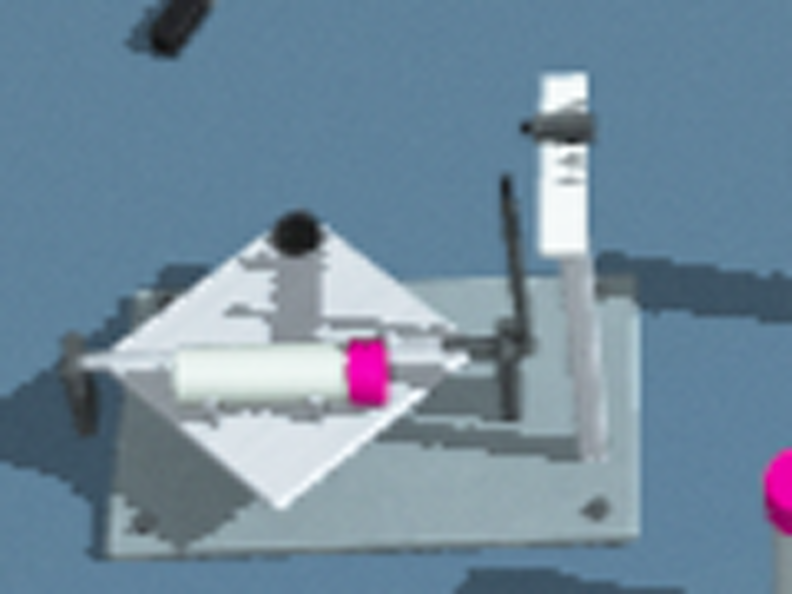

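The top crop shows the pad at about (416.2,223.3) full-frame and the strip with the marker across it. In the scene crop the pad is at (240,190.2), the pointer tip at (271.7,182) and the marker finger end at (274.1,174.4).

Run:
```python
from h import *
T=load('top0');S=load('sc0')
t=lambda u,v:((u+.5)/6.6+335-.5,(v+.5)/6.6+160-.5)
s=lambda u,v:((u+.5)/6.6+195-.5,(v+.5)/6.6+155-.5)
pt=onz(T,*t(536,418),.057);ps=onz(S,*s(297,232),.057);print('pad',pt,ps)
st={}
for n,c,m in(('T',{'a':(163,222),'b':(213,210),'c':(240,467),'d':(290,455)},(T,t)),('S',{'a':(588,258),'b':(540,255),'c':(588,73),'d':(540,73)},(S,s))):
    P={k:onz(m[0],*m[1](*v),.162)for k,v in c.items()}
    up=(P['a']+P['b'])/2;lo=(P['c']+P['d'])/2;d=up-lo
    yaw=np.arctan2(d[1],d[0]);L=np.linalg.norm(d);ex=d/L;ey=np.array([-ex[1],ex[0],0])
    W=np.linalg.norm(P['a']-P['b'])
    O=(up+lo)/2+.011*ex-.094*ey
    print(n,'L',L,'W',W,'yaw',yaw,'origin',O[:2])
    pred=O-.066*ex-.035*ey; print(' pad pred',pred[:2])
    loc=lambda X:((X-O)@ex,(X-O)@ey)
    print(' pad local',loc(pt),loc(ps))
    for nm,q in(('tip',(506,178)),('finger',(522,128)),('fing2',(526,128))):print(' S',nm,loc(onz(S,*s(*q),.165)))
    for nm,q in(('finger',(300,360)),('block',(240,374)),('tip',(325,322))):print(' T',nm,loc(onz(T,*t(*q),.165)))
# base corners top, z=.01
for q in((80,232),(590,82),(700,400),(190,552)):print('base',onz(T,*t(*q),.01)[:2])
```

```text
pad [ 0.50394316 -0.27258689  0.057     ] [ 0.505529   -0.26992741  0.057     ]
T L 0.09917013728501628 W 0.019926325805154882 yaw 0.3020907249280913 origin [ 0.55537392 -0.21959076]
 pad pred [ 0.50277572 -0.27264196]
 pad local (np.float64(-0.06486904401310946), np.float64(-0.03529475457403979)) (np.float64(-0.06256377550942166), np.float64(-0.03322752820385101))
 S tip (np.float64(0.0017890030515384236), np.float64(0.07222552286479172))
 S finger (np.float64(-0.02596985560504085), np.float64(0.0781677073647375))
 S fing2 (np.float64(-0.02591362045898914), np.float64(0.07986046140304812))
 T finger (np.float64(-0.027540290464969513), np.float64(0.07003399978814506))
 T block (np.float64(-0.02633518153729352), np.float64(0.09359757989760639))
 T tip (np.float64(-0.01615663924021369), np.float64(0.056432498345628676))
S L 0.10241736241785537 W 0.019890090911266707 yaw 0.32079525574442624 origin [ 0.55871688 -0.21615983]
 pad pred [ 0.50712012 -0.27018552]
 pad local (np.float64(-0.06977208886559613), np.float64(-0.03627710052273968)) (np.float64(-0.06742855936541862), np.float64(-0.03425335221292034))
 S tip (np.float64(-0.0011147028588326495), np.float64(0.06997763417512867))
 S finger (np.float64(-0.028757566514842518), np.float64(0.07643796539284427))
 S fing2 (np.float64(-0.02866968088181529), np.float64(0.07812937153608006))
 T finger (np.float64(-0.030479854980090898), np.float64(0.068335053136546))
 T block (np.float64(-0.02883423684474955), np.float64(0.09187197171258737))
 T tip (np.float64(-0.01935258990491988), np.float64(0.054523017492060455))
base [ 0.58922748 -0.08489464]
base [ 0.6610345  -0.30869456]
base [ 0.52028191 -0.35306117]
base [ 0.4500457  -0.13330139]
```

Estimates: stand yaw is about 0.305 rad and the pad is at (0.504,-0.271), which agrees with the stand geometry to 2 mm. The marker is about 27.5 mm along, so the tilt should be about 0.24. I'll put the body's long axis along the stand's x, clear of the pointer and scale, and move over the pad.

Emit:
{"name": "drive_tool", "arguments": {"series": [[[2.6,3.04,0],8.45],[[2.6,3.04,0],8.45],[[2.6,3.04,0],8.45],[[2.6,3.04,0],8.45],[[2.6,3.04,0],8.45],[[2.6,3.04,0],8.45],[[2.6,3.04,0],8.45],[[2.6,3.04,0],8.45],[[2.6,3.04,0],8.45],[[2.6,3.04,0],8.45]], "hand": 1, "newtons": 10}}

```text
time: 1.35
ee_pos: [0.505, -0.2702, 0.2303]
eef_rot: [0.589, 0.808, -0.0, -0.0]
ft_force: [0.4, -0.0, 0.4]
width: 0.002
grip_force: 0.0
```

Emit:
{"name": "drive_tool", "arguments": {"series": [[[-0.1,-0.1,-2],0],[[0,0,-2],0],[[0,0,-2],0],[[0,0,-2],0],[[0,0,-2],0],[[0,0,-2],0],[[0,0,-1.5],0],[[0,0,-1],0],[[0,0,0],0],[[0,0,0],0]]}}

```text
time: 2.6
ee_pos: [0.5038, -0.2724, 0.0862]
eef_rot: [0.591, 0.807, 0.0, 0.0]
ft_force: [-0.5, -0.7, 1.4]
width: 0.0003
grip_force: 0.0
```

Run:
```python
from h import *
b=snap('scene','sc1.png')['color'][:,:,::-1];w=vision.camera('wrist')['color'][:,:,::-1]
f=cv2.resize(b[155:245,195:315],(600,450),interpolation=cv2.INTER_CUBIC)
w=cv2.resize(w,(600,375));w=w[:,:]
cv2.imwrite('pics/c1.png',cv2.resize(np.vstack([f[:,:],w]),(436,600)))
```

```text
(no output)
```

View pics/c1.png

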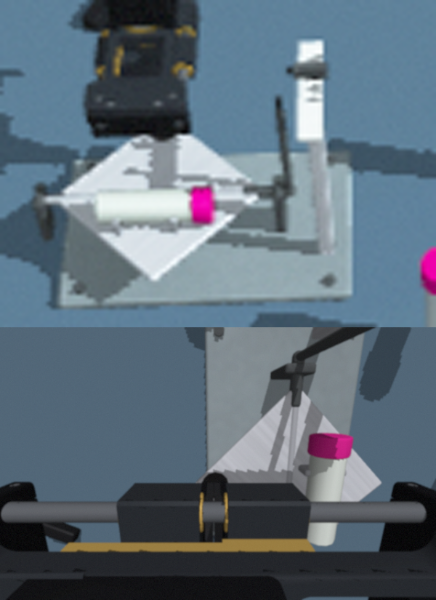

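The scene crop shows the gripper just above the pad corner, with the pointer and marker still in view. The wrist view shows the body clear of the needle. Next is a partial press.

Emit:
{"name": "drive_tool", "arguments": {"series": [[[0,0,-0.5],0],[[0,0,-0.5],0],[[0,0,-0.5],0],[[0,0,-0.4],0],[[0,0,-0.3],0],[[0,0,-0.3],0],[[0,0,-0.2],0],[[0,0,0],0],[[0,0,0],0],[[0,0,0],0]]}}

```text
time: 3.95
ee_pos: [0.5031, -0.2723, 0.0587]
eef_rot: [0.591, 0.806, -0.0, -0.0]
ft_force: [-3.8, 1.5, 5.7]
width: 0.0004
grip_force: 2.8
```

```bash
cat > look.py <<'E'
import sys
from h import *
b=snap('scene',sys.argv[1]+'.png')['color'][:,:,::-1]
cv2.imwrite('pics/c_'+sys.argv[1]+'.png',cv2.resize(b[160:220,255:295],(400,600),interpolation=cv2.INTER_CUBIC))
s=r.read_state();print(s['time'],s['ee_pos'],s['ft_force'])
E
python3 look.py sc2
```

```text
4.0 [ 0.50302523 -0.2723482   0.05868461] [-3.58715866  0.45771457  5.50232102]
```

View pics/c_sc2.png

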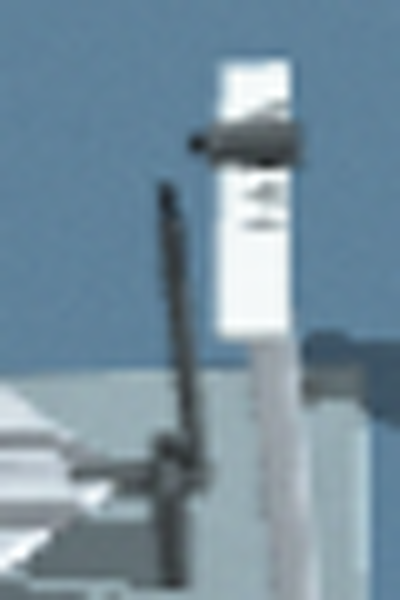

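The tip is at about (271.5,178.6) and the marker finger end at (274.7,174.3).

Run:
```python
from h import *
S=load('sc2');ex=np.array([np.cos(.31),np.sin(.31),0])
m=onz(S,274.65,174.3,.165)
tip0=onz(S,(506.5)/6.6+194.5,(178.5)/6.6+154.5,.165)
for z in(.163,):
  d=onz(S,271.45,178.55,z);print('moved',(tip0-d)@ex,'left',(d-m)@ex,'total',(tip0-m)@ex)
```

```text
moved 0.012717651668478255 left 0.013645617130381727 total 0.02636326879885998
```

Emit:
{"name": "drive_tool", "arguments": {"series": [[[0,0,-0.2],0],[[0,0,-0.2],0],[[0,0,-0.15],0],[[0,0,-0.1],0],[[0,0,0],0],[[0,0,0],0],[[0,0,0],0],[[0,0,0],0],[[0,0,0],0],[[0,0,0],0]]}}

```text
time: 5.25
ee_pos: [0.5033, -0.2723, 0.0525]
eef_rot: [0.591, 0.807, -0.0, -0.0]
ft_force: [-3.9, 1.2, 6.5]
width: 0.0004
grip_force: 3.7
```

```bash
python3 look.py sc3
```

```text
5.3 [ 0.50336401 -0.27229374  0.05249313] [-4.09098613  0.85309857  7.00989074]
```

View pics/c_sc3.png

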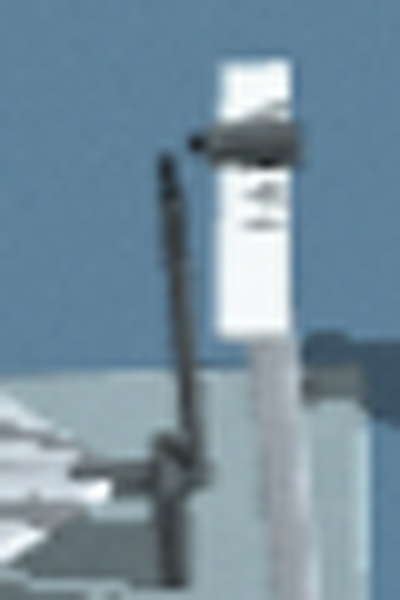

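The tip is now at (271.6,175.7) and the finger end at (274.7,174.3), so there is a little way left.

Run:
```python
from h import *
S=load('sc3');ex=np.array([np.cos(.31),np.sin(.31),0]);ey=np.array([-ex[1],ex[0],0])
m=onz(S,274.65,174.3,.165)
for z,q in((.165,(271.2,181.45)),(.164,(271.45,178.55)),(.1625,(271.55,175.65))):
  d=onz(S,*q,z);print('left',(d-m)@ex,'y',(d-m)@ey)
```

```text
left 0.026010118250524333 y -0.009053397567586835
left 0.014524479874149598 y -0.008689470422594308
left 0.002454840207480065 y -0.008787410157858581
```

About 2.5 mm is left on the pointer, so I'll press 1.2 mm more and hold.

Emit:
{"name": "drive_tool", "arguments": {"series": [[[0,0,-0.06],0],[[0,0,-0.06],0],[[0,0,0],0],[[0,0,0],0],[[0,0,0],0],[[0,0,0],0],[[0,0,0],0],[[0,0,0],0],[[0,0,0],0],[[0,0,0],0]]}}

```text
time: 6.55
ee_pos: [0.5034, -0.2723, 0.0513]
eef_rot: [0.591, 0.807, -0.0, 0.0]
ft_force: [-3.4, 1.8, 7.0]
width: 0.0005
grip_force: 3.9
```

```bash
python3 look.py sc4
```

```text
6.6 [ 0.5034644  -0.27228429  0.05134246] [-3.53779539  1.31136019  6.13612099]
```

View pics/c_sc4.png

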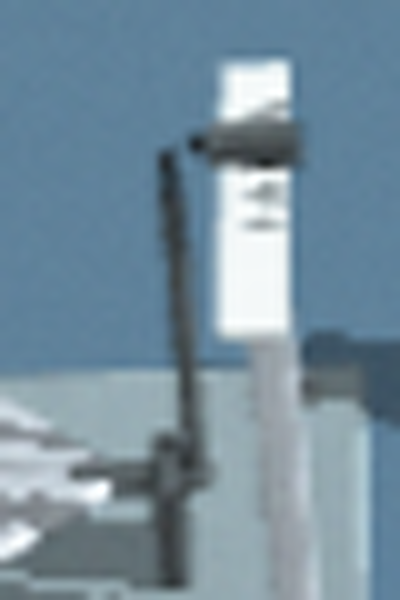

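The tip is at (271.6,175.2), within about 1 mm of level with the marker finger along the scale. One more second of hold, then release straight up.

Emit:
{"name": "drive_tool", "arguments": {"series": [[[0,0,0],0],[[0,0,0],0],[[0,0,0],0],[[0,0,0],0],[[0,0,0],0],[[0,0,0],0],[[0,0,0],0],[[0,0,0],0],[[0,0,0],0],[[0,0,0],0]]}}

```text
time: 7.85
ee_pos: [0.5035, -0.2723, 0.0513]
eef_rot: [0.591, 0.807, -0.0, 0.0]
ft_force: [-2.3, 1.2, 7.6]
width: 0.0004
grip_force: 3.9
```

Emit:
{"name": "drive_tool", "arguments": {"series": [[[0,0,0.3],0],[[0,0,0.4],0],[[0,0,0.5],0],[[0,0,0.5],0],[[0,0,1],0],[[0,0,2],0],[[0,0,2.5],0],[[0,0,2.5],0],[[0,0,2.5],0],[[0,0,2.5],0]]}}

```text
time: 9.1
ee_pos: [0.5037, -0.2722, 0.2002]
eef_rot: [0.591, 0.807, 0.0, 0.001]
ft_force: [0.3, -0.6, -0.7]
width: 0.0006
grip_force: 0.0
```

Emit:
{"name": "drive_tool", "arguments": {"series": [[[0,0,1],0],[[0,0,0],0],[[0,0,0],0],[[0,0,0],0],[[0,0,0],0],[[0,0,0],0],[[0,0,0],0],[[0,0,0],0],[[0,0,0],0],[[0,0,0],0]]}}

```text
time: 10.35
ee_pos: [0.5035, -0.2722, 0.2079]
eef_rot: [0.591, 0.807, 0.0, 0.0]
ft_force: [-0.1, -0.0, 0.0]
width: 0.0006
grip_force: 0.0
```

```bash
python3 look.py sc5
```

```text
10.4 [ 0.50344341 -0.27223587  0.20786998] [-0.0844643  -0.44400341  1.09073262]
```

View pics/c_sc5.png

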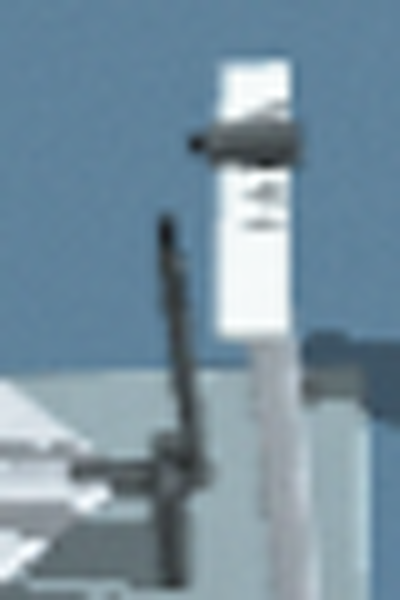

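The pointer is back at its rest position (271.6,181.5), the marker has not moved, and the arm is clear.

```bash
python3 -c "
from bench import r
print(r.close_job())"
```

```text
the job is handed in; nothing more can be done
None
```

I pressed the square plate's pad until its pointer stood about 1 mm from the mark by camera, held it there for over a second, and let the plate spring back to rest; the arm is clear, the job is handed in at about 10 s of the 38 s allowed, and no verdict came back.

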